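# Dry-fit a stepped drain reducer

## Robot

A 6-joint arm with a two-finger parallel gripper is mounted at the origin on the work surface. World frame = base frame: x ahead of the robot, y to its left, z up, the work surface at z = 0. Lengths are in m, angles in rad, forces in N, time in s.
With the tool pointing down it reaches from about 0.35 to 0.875 m from the base axis. Payload 4.2 kg.
Tool frame: the origin (TCP) lies at the centre of the arm's flange, where the gripper is bolted on; the fingertips stand 173 mm ahead of it and the grasp point (between the pads) lies 155 mm ahead of it (bot.tcp_to_tips is the z of the fingertips in the tool frame, in m); z points along the fingers, y is the line along which they close (so a half turn about z gives the same grasp; the last joint's range is limited). The gripper opens to 85 mm and grips with 20 to 120 N. Pads are 22 mm wide; open, the fingers measure 114 mm over their backs; the gripper's body (76 mm by 85 mm) begins 54 mm behind the grasp point. The pads swing forward as they close: fully open they stand 13 mm farther back than shut.
Start: joints at [1.369, 0.385, 0.008, 0, -1.194, -0.259], TCP at [0.278, 0.56, 0.405] pointing down, gripper open.
Joint ranges: [-3.14, 3.14], [-1.21, 2.06], [-1.07, 1.41], [-3.16, 2.05], [-2.99, -0.16], [-3.1, 3.1]. Speed limits (rad/s): [2.79, 2.79, 3.14, 3.14, 3.14, 3.14].

## Interface

Orientations are given as a rotation vector (axis times angle).
In Python, from bench import bot, command_gripper, solve_ik, telemetry, cams, ticket, models gives the robot as it stands. Calls block until the motion is done:
- bot.reach(position, orientation): joint-space move of the TCP to a pose.
- bot.move_linear(position, orientation=None, v=0.15, until_force=None): straight line of the TCP; orientation=None keeps the orientation; v is the mean speed in m/s. With until_force (N) it stops when the force on the tool has changed by that much, and returns True; else False.
- bot.movej(angles): joint-space move.
- command_gripper(opening, newtons=None): finger opening in m; newtons is the grip in N (None keeps the last); returns when the fingers have stopped.
- bot.pause(seconds).
- solve_ik(position, orientation): joint angles nearest the present ones, or None.
- telemetry.state(): the state.
- cams.read_camera(name): name is "side" or "top" or "wrist"; returns (picture, depth): 480x640x3 uint8, blue, green, red; 480x640 float32, m along the optical axis (not along the pixel's ray), 0 where there is no reading.
- cams.get_calibration(name): a dict with "fovy" (degrees; the focal length in pixels is half the picture's height over the tangent of half this angle, whatever the lens; pixels are square), "cx", "cy" (the principal point, pixels), "R" (3x3) and "t" (3): a world point X has camera coordinates R X + t; the wrist camera has in their place "hand_eye" (4x4, takes a point from camera to tool coordinates, whose origin is the TCP and whose axes are the flange's). Camera axes: x right, y down, z forward; pixel columns grow to the right and rows downward; lengths in m; the calibration is good to about 2 mm. A picture is of the moment at which its call begins: read the wrist's pose just before it. get_calibration takes no time and is no camera call.
A pose or a line that the arm cannot do raises bot.PlanningError and nothing moves.
- ticket.close_job(): hands the job in; it is judged then, once.
Trained networks look in the newest picture that a camera, given by its name, has taken for a name from the list of things; names that differ only in an ending like _2 or _b are one class to them, and where a whole thing is asked for, a point or a joint stands for the part that bears it (a point fixed in the world has none). Each returns a list of dicts, best first, with "confidence" (0 to 1); they miss things now and then, are a little off and sometimes report something else, mostly with a low value. They report only what shows in the picture. A call takes as long as a camera call. They do not tell look-alikes from the thing itself.
- models.find_in(query, camera): "location" ([x, y, z] in m, in world coordinates, good to about 4 mm: the middle of the surface that is visible of it).
- models.masks_of(query, camera): "region" (480x640 bool, what is visible of it).
- models.mark_of(query, camera): "location" ([x, y, z] in m, in world coordinates, good to about 4 mm: a listed point, or the origin of a listed thing).
The state is a dict: "t": time; "joints": joint angles; "joint_velocities": joint speeds; "effort": joint torques, N m; "position": TCP position; "ee_rot": TCP orientation; "contact_force": force on the tool from outside, world axes, zero at the start; "wrist_torque": the same for the moment, N m; "opening": finger opening in m; "grasp_force": force on a finger pad.
Only numpy, scipy, OpenCV 4.12 (cv2) and the standard library are available. Lean on these libraries where they do the work, as an engineer would, in place of code of your own. Each camera call takes 0.05 s, during which the arm holds its last target. There are 200 camera calls.

## Task

Dry-fit the step-down for the dehumidifier's drain hose on the 2-inch drain hub: put the large reducing bushing into the hub, then the medium bushing into the large one, then the small one into the medium, and last the hose barb into the small one, spigot down, each one fully home with its hex collar resting flat on the rim below before the next goes in. Leave the cement tin, the tape measure and the loose tee where they are.

Things in the scene. Friction and masses are not known exactly. Their poses are not given: they have to be found in the camera images.
- hub_mouth (a point): The 2-inch drain hub: white PVC floor flange with an upright round socket, screwed to a plywood offcut (112 mm square, 12 thick) fixed to the bench; it does not move in a run. Point: centre of the socket's mouth, 62 mm above the bench; z up. Socket 63.3 mm wide inside, 43 deep, mouth bevelled 1.5, rim 74 mm across. All the fits are loose (1.5 mm all round).
- bush_large_mid (a point): Large white PVC bushing, loose, upright. Spigot 60.3 mm wide, 34 long (lowest 6 mm tapers 3 mm a side); hex collar on top 66 mm across flats, 12 high, in it a round socket 51.3 wide, 41 deep, mouth bevelled 1.5. Point: on its axis, half-way up, 23 mm above its foot; z up, x square to two flats. About 85 g. Home: spigot in the hub, collar's underside on that rim.
- bush_medium_mid (a point): Medium white PVC bushing, loose, upright. Spigot 48.3 mm wide, 30 long (lowest 6 mm tapers 3 mm a side); hex collar on top 56 mm across flats, 11 high, in it a round socket 36.4 wide, 36 deep, mouth bevelled 1.5. Point: on its axis, half-way up, 20.5 mm above its foot; z up, x square to two flats. About 60 g. Home: spigot in the large bushing's socket, collar's underside on that rim.
- bush_small_mid (a point): Small white PVC bushing, loose, upright. Spigot 33.4 mm wide, 26 long (lowest 6 mm tapers 3 mm a side); hex collar on top 42 mm across flats, 10 high, in it a round socket 24.3 wide, 31 deep, mouth bevelled 1.5. Point: on its axis, half-way up, 18 mm above its foot; z up, x square to two flats. About 35 g. Home: spigot in the medium bushing's socket, collar's underside on that rim.
- hose_barb_mid (a point): Grey nylon hose barb, loose, upright. Spigot 21.3 mm wide, 22 long (lowest 6 mm tapers 2.9 mm a side); hex collar above it 28 mm across flats, 9 high; barbed stem on top 14 wide, 28 long. Point: on its axis, half-way up, 29.5 mm above its foot (1.5 below the collar's top); z up, x square to two flats. About 25 g. Home: spigot in the small bushing, collar's underside on that rim.
- tin_mid (a point): Bystander: round blue tin of pipe cement with a paper label and black cap, 62 mm across, 86 mm tall, 0.3 kg, standing loose. The point is its centre, 43 mm above the bench.
- tape_mid (a point): Bystander: yellow tape measure lying flat, 62 by 52 by 30 mm, 0.28 kg, loose. The point is its centre, 15 mm above the bench.
- tee_mid (a point): Bystander: small white PVC tee lying flat, 68 by 58 mm and 36 mm high, 60 g, loose. The point is near its middle, 18 mm above the bench.
There are look-alikes about, which are no part of the job. Leave any turquoise look-alike of the part that bears hub_mouth alone.

How it is judged:
By the outcome, as a careful person would: the job done as asked, in the order asked, and still so for the second after the job is handed in, with the robot touching nothing.
It also fails if it takes over 120 s, if anything falls off the work surface, if the arm or the gripper's body presses on something with over 40 N, if the wrist force passes 120 N, or if a joint passes its speed limit or range.

## Working session

There is one attempt and no reset: what is moved stays moved. The work goes in short steps, each a Python script; the robot and the scene stay as the last script left them, time stands still between calls to the robot, and variables do not carry over. Pictures are saved under pics/ and viewed, at most 14 in all, crops included, and the job is handed in when it is done.

```bash
ls; mkdir -p pics; cat > a.py <<'E'
from bench import bot, command_gripper, solve_ik, telemetry, cams, ticket, models
import cv2, numpy as np
E
python3 - <<'E'
from a import *
for c in ("top","side"):
    p,d=cams.read_camera(c); cv2.imwrite(f"pics/{c}0.png",p); np.save(f"{c}0.npy",d)
    for q in ["hub_mouth","bush_large_mid","bush_medium_mid","bush_small_mid","hose_barb_mid","tin_mid","tape_mid","tee_mid"]:
        print(c,q,[(np.round(r["location"],3).tolist(),round(r["confidence"],2)) for r in models.mark_of(q,c)])
print(telemetry.state()); c=cams.get_calibration("top"); print(c)
E
```

```text
pics
top hub_mouth [([0.4, 0.313, 0.063], 0.83), ([0.213, 0.295, 0.066], 0.69), ([0.305, 0.511, 0.062], 0.6), ([0.616, 0.284, 0.021], 0.4)]
top bush_large_mid [([0.615, 0.286, 0.022], 0.77)]
top bush_medium_mid [([0.48, 0.013, 0.019], 0.96)]
top bush_small_mid [([0.596, -0.286, 0.02], 0.7)]
top hose_barb_mid [([0.419, -0.327, 0.028], 0.68)]
top tin_mid [([0.52, -0.154, 0.042], 0.74)]
top tape_mid [([0.528, 0.167, 0.014], 0.71)]
top tee_mid [([0.638, 0.007, 0.017], 0.65), ([0.399, 0.313, 0.063], 0.64)]
side hub_mouth [([0.213, 0.297, 0.06], 0.95), ([0.301, 0.51, 0.061], 0.8), ([0.404, 0.318, 0.063], 0.71)]
side bush_large_mid [([0.614, 0.285, 0.021], 0.92)]
side bush_medium_mid [([0.48, 0.015, 0.023], 0.93)]
side bush_small_mid [([0.592, -0.278, 0.018], 0.66)]
side hose_barb_mid [([0.421, -0.327, 0.032], 0.92)]
side tin_mid [([0.523, -0.157, 0.044], 0.65)]
side tape_mid [([0.531, 0.164, 0.016], 0.89)]
side tee_mid []
{'t': 0.9, 'joints': array([ 1.36858024e+00,  3.84681284e-01,  7.90482576e-03,  2.08468324e-05,
       -1.19398486e+00, -2.58592464e-01]), 'joint_velocities': array([ 0.00048528, -0.00076051,  0.00084879, -0.0003292 ,  0.00010291,
       -0.00110097]), 'effort': array([-3.36972766e-05, -3.92075729e+01,  1.88616711e+01,  4.19071332e+00,
       -2.52577520e-04, -2.17070671e-06]), 'position': array([0.27789527, 0.55979892, 0.40472837]), 'ee_rot': array([-3.05854154e+00,  7.17429237e-01, -2.88865542e-05]), 'contact_force': array([0.87940118, 0.02473115, 0.14418017]), 'wrist_torque': array([ 0.02138183, -0.00076956,  0.00778208]), 'grasp_force': 0.0, 'opening': 0.08539062858205863}
{'fovy': 43.99288317832678, 'cx': 333.3299031409477, 'cy': 241.92816443736422, 'R': array([[-0.01569261, -0.99986853, -0.00408244],
       [-0.98950331,  0.01611628, -0.14360876],
       [ 0.14365567,  0.00178599, -0.98962612]]), 't': array([0.09906263, 0.41616162, 1.4105959 ])}
```

View pics/top0.png

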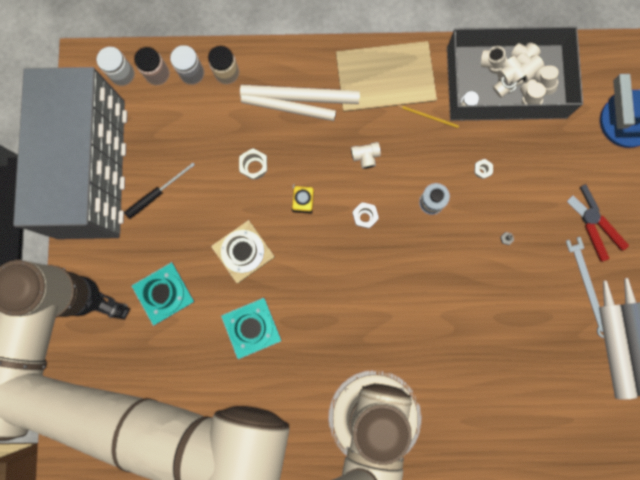

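View pics/side0.png

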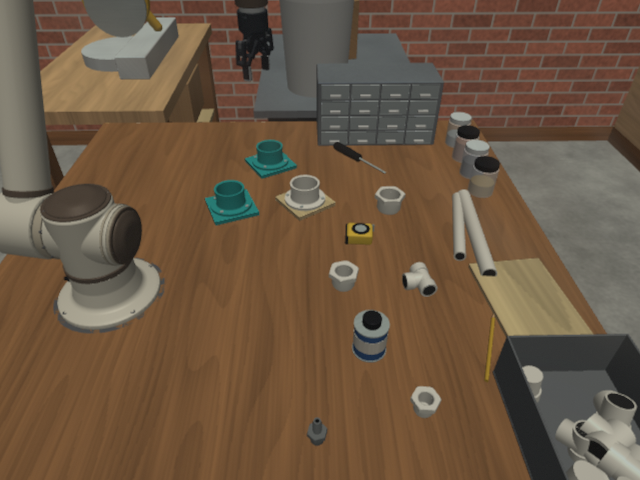

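Top picture: the hub candidates are the white one on plywood at (242,250), a turquoise one at (161,293) and a turquoise one at (250,328). I choose (242,250), at about (0.40, 0.313). Large bushing (253,163), medium (365,215), small (484,168), barb (507,238). The only other white fittings are in the bin at (515,70), and the tee is at (366,154). I'll check the choice close up with the wrist camera.

```bash
cat >> a.py <<'E'
from scipy.spatial.transform import Rotation as Ro
def rv(yaw): # tool down, tool y (closing line) at angle yaw+90deg (mod 180)
    return (Ro.from_euler('z',yaw)*Ro.from_euler('x',np.pi)).as_rotvec()
def wcloud(save=None):
    s=telemetry.state(); p,d=cams.read_camera("wrist"); c=cams.get_calibration("wrist")
    f=240/np.tan(np.radians(c["fovy"])/2); v,u=np.mgrid[:480,:640]
    P=np.stack([(u-c["cx"])*d/f,(v-c["cy"])*d/f,d],-1)
    H=np.array(c["hand_eye"]); P=P@H[:3,:3].T+H[:3,3]
    P=P@Ro.from_rotvec(s["ee_rot"]).as_matrix().T+s["position"]; P[d==0]=np.nan
    if save: cv2.imwrite(f"pics/{save}.png",p)
    return P,p
def fit(P,xy,ztop,rad,n=6):
    """top rim: returns centre, flat-normal angle (mod 60deg), width, height"""
    m=(np.hypot(P[...,0]-xy[0],P[...,1]-xy[1])<rad)&(abs(P[...,2]-ztop)<.005)
    mm=cv2.connectedComponentsWithStats(m.astype(np.uint8))
    k=1+np.argmax(mm[2][1:,4]); Q=P[mm[1]==k]
    a=np.radians(np.arange(0,180,1.)); D=np.c_[np.cos(a),np.sin(a)]
    S=Q[:,:2]@D.T; hi=np.percentile(S,99.7,axis=0); lo=np.percentile(S,.3,axis=0); w=hi-lo
    cen=np.linalg.lstsq(D,(hi+lo)/2,rcond=None)[0]
    w3=(w[:60]+w[60:120]+w[120:180])/3; t=np.angle(np.sum(-w3*np.exp(1j*6*a[:60])))/6
    return cen,t,w3.min(),w3.max(),np.median(Q[:,2]),len(Q)
E
python3 - <<'E'
from a import *
c=cams.get_calibration("wrist"); print(c["fovy"],np.round(c["hand_eye"],3).tolist(), bot.tcp_to_tips)
H=np.array(c["hand_eye"])
yaw=0.
for n,xy,z,rad in [("hub",(.402,.315),.062,.05),("L",(.615,.286),.046,.05)]:
    off=Ro.from_rotvec(rv(yaw)).as_matrix()@H[:3,3]
    bot.reach([xy[0]-off[0],xy[1]-off[1],.40],rv(yaw))
    P,p=wcloud("w_"+n)
    print(n,fit(P,xy,z,rad),telemetry.state()["t"],telemetry.state()["joints"].round(2))
E
```

```text
66.45836597611478 [[0.001, -0.959, -0.284, 0.072], [1.0, 0.0, 0.001, 0.001], [-0.0, -0.284, 0.959, 0.032], [0.0, 0.0, 0.0, 1.0]] 0.1734
hub (array([0.40135593, 0.31324641]), np.float64(0.09367184459975421), np.float64(0.07310340642562109), np.float64(0.07332591598793353), np.float64(0.06071245468230979), 2035) 1.9333 [ 1.12  0.1  -0.39  0.   -1.08  0.45]
L (array([0.61396798, 0.28440604]), np.float64(-0.5076313751981064), np.float64(0.06561570763725262), np.float64(0.07245330555995368), np.float64(0.04471473756003019), 2521) 2.85 [ 0.75  0.37 -0.03 -0.   -1.17  0.82]
```

```bash
python3 -c "
import cv2,numpy as np
cv2.imwrite('pics/pair.png',np.hstack([cv2.resize(cv2.imread(f'pics/w_{n}.png'),(400,300)) for n in('hub','L')]))"
```

```text
(no output)
```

View pics/pair.png

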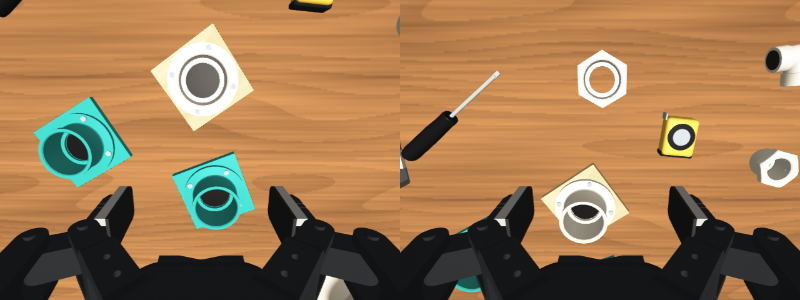

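Left half: the white, empty hub is at (202,78) with turquoise look-alikes at (78,145) and (212,190). Right half: the large hex bushing is at (602,78). The choice is confirmed. Next I measure tip length against opening by touching the bench on a clear spot.

```bash
python3 - <<'E'
from a import *
T={}
bot.reach([.51,.29,.26],rv(0.))
command_gripper(.066,30)
for o in (.066,.056,.042,.028):
    command_gripper(o)
    bot.move_linear([.51,.29,.20],v=.15)
    h=bot.move_linear([.51,.29,.15],v=.03,until_force=4)
    s=telemetry.state(); print(o,h,s["opening"],s["position"].round(4),s["contact_force"].round(1),s["t"])
    bot.move_linear([.51,.29,.185])
E
```

```text
0.066 True 0.06549732075276192 [0.51   0.2901 0.1669] [-1.7 -0.2  5.1] 5.6583
0.056 True 0.05618676768259787 [0.5101 0.2901 0.1694] [-1.2 -1.   4.7] 7.4833
0.042 True 0.041925973965023886 [0.51   0.2901 0.1718] [-0.7 -1.   4.1] 9.2667
0.028 True 0.02820446831344957 [0.51   0.2901 0.1732] [-1.  -0.1  4.7] 11.0167
```

```bash
cat >> a.py <<'E'
T={.066:.1669,.056:.1694,.042:.1718,.028:.1732}
def look(xy,z,rad,name=None,h=.40):
    H=np.array(cams.get_calibration("wrist")["hand_eye"]); o=Ro.from_rotvec(rv(0.)).as_matrix()@H[:3,3]
    bot.reach([xy[0]-o[0],xy[1]-o[1],h],rv(0.)); P,p=wcloud(name); return fit(P,xy,z,rad)
def pick(c,t,w,under,grip=40,lift=.12):
    yaw=t+np.pi/6; yaw=(yaw+np.pi/6)%(np.pi/3)-np.pi/6
    z=under+.002+T[w]
    command_gripper(min(.085,w+.018)); bot.reach([*c,z+.06],rv(yaw)); bot.move_linear([*c,z],v=.1)
    command_gripper(w-.012,grip); s=telemetry.state(); print("grip",s["opening"],s["grasp_force"],yaw)
    bot.move_linear([*c,z+lift],v=.2); s=telemetry.state(); print("lifted",s["opening"],s["grasp_force"],s["t"])
    return yaw
def place(c,w,rim,spig,yaw):
    z=rim+.002+T[w]
    bot.reach([*c,z+spig+.02],rv(yaw)); 
    h=bot.move_linear([*c,z-.002],v=.05,until_force=8)
    s=telemetry.state(); print("down",h,"above home mm",(s["position"][2]-z)*1e3,s["contact_force"].round(1),s["opening"],s["t"])
E
python3 - <<'E'
from a import *
y=pick([.61397,.28441],-.5076,.066,.034)
place([.4014,.3132],.066,.062,.034,y)
E
```

```text
grip 0.06463540228785902 44.951884746551514 0.015998775598298764
lifted 0.06479900461587744 44.49801743030548 14.2417
down True above home mm 1.4293292825922066 [-1.  -0.1  4.2] 0.06439264920304703 16.0833
```

```bash
cat >> a.py <<'E'
def release(w):
    command_gripper(min(.085,w+.016)); s=telemetry.state(); p=s["position"]; bot.move_linear([p[0],p[1],p[2]+.09],v=.2)
E
python3 - <<'E'
from a import *
release(.066)
print("stack",look((.4014,.3132),.074,.05,"st1"))
print("med",look((.48,.014),.041,.045,"wm"),telemetry.state()["t"])
E
```

```text
stack (array([0.40069312, 0.31161933]), np.float64(-0.5097900748452143), np.float64(0.06554670974692296), np.float64(0.07236405507605184), np.float64(0.07274125495171346), 3039)
med (array([0.48180604, 0.01133129]), np.float64(-0.26727224925785514), np.float64(0.055349838365086536), np.float64(0.060867295607618256), np.float64(0.039778405479366286), 2369) 18.7833
```

View pics/st1.png

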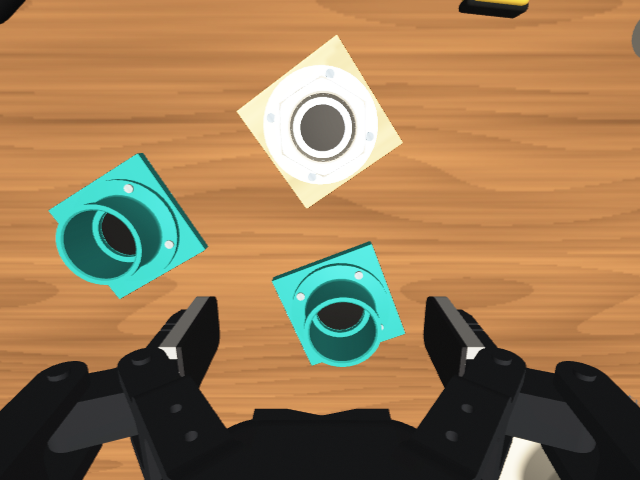

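The picture shows the large bushing seated in the white hub at (322,127). Its top measures 0.0727 m, which the known 1.3 mm camera bias corrects to 0.074 m, so it is home. Medium next.

```bash
python3 - <<'E'
from a import *
y=pick([.4818,.0113],-.2673,.056,.030)
place([.4007,.3116],.056,.074,.030,y)
release(.056)
print("stack",look((.4007,.3116),.085,.05,"st2"))
print("small",look((.594,-.283),.036,.035,"ws"),telemetry.state()["t"])
E
```

```text
grip 0.05489161612440489 41.762155294418335 0.25629877559829883
lifted 0.054767194153152635 42.257888317108154 21.5167
down True above home mm 1.253506905538465 [-1.4 -0.7  4.6] 0.054537744403244603 23.6167
stack (array([0.40024964, 0.31016307]), np.float64(-0.27079032683651005), np.float64(0.055491191411111446), np.float64(0.06091443796272428), np.float64(0.08372019826123364), 3172)
small (array([ 0.59403379, -0.28280826]), np.float64(0.43265845061962144), np.float64(0.04148212693779516), np.float64(0.04540980975816961), np.float64(0.03475716764589132), 1443) 27.3333
```

```bash
python3 - <<'E'
from a import *
y=pick([.5940,-.2828],.4327,.042,.026)
place([.40025,.31016],.042,.085,.026,y)
release(.042)
print("stack",look((.4002,.3102),.095,.04,"st3"))
print("barb",look((.42,-.327),.031,.022,"wb"),telemetry.state()["t"])
E
```

```text
grip 0.04068145012559091 40.52996098995209 -0.09089877559829895
lifted 0.04058973688302844 40.392669439315796 30.0833
down True above home mm 1.251902319211795 [-1.9 -0.3  5.7] 0.04035076817156934 33.1583
stack (array([0.39937288, 0.30873629]), np.float64(0.4308451741177723), np.float64(0.041587286975726966), np.float64(0.04550116358832009), np.float64(0.09374742849286913), 2154)
barb (array([ 0.42039028, -0.33196672]), np.float64(-0.26952706754750344), np.float64(0.027500528123132497), np.float64(0.030154937755478294), np.float64(0.029812968736926848), 648) 36.8917
```

View pics/wb.png

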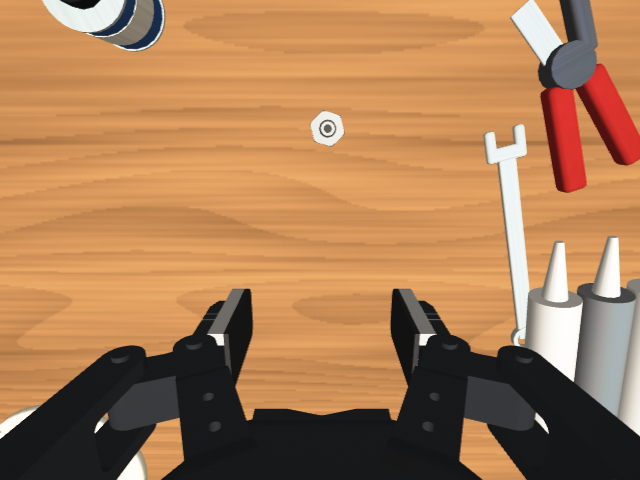

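The picture shows the barb upright at (328,128), with the wrench and the caulk tubes clear of the fingers. The small bushing is home, with its top at 0.095 m after the bias correction.

```bash
python3 - <<'E'
from a import *
y=pick([.4204,-.3320],-.2695,.028,.022)
place([.3997,.3097],.028,.095,.022,y)
release(.028)
print("stack collar",look((.3994,.3090),.104,.03,"st4"),telemetry.state()["t"])
p,d=cams.read_camera("side"); cv2.imwrite("pics/side1.png",p); cv2.imwrite("pics/s1c.png",cv2.resize(p[110:250,220:400],None,fx=4,fy=4))
E
```

```text
grip 0.026421880239192612 39.36023328999909 0.25409877559829874
lifted 0.02615186279928493 39.31184681559898 39.65
down True above home mm 1.19513663652987 [-2.  -0.1  6.2] 0.026716541268405978 42.7167
stack collar (array([0.39919966, 0.30823967]), np.float64(-0.25080367217634153), np.float64(0.02766649423218907), np.float64(0.030351452113325166), np.float64(0.10280523564586574), 1053) 44.15
```

View pics/s1c.png

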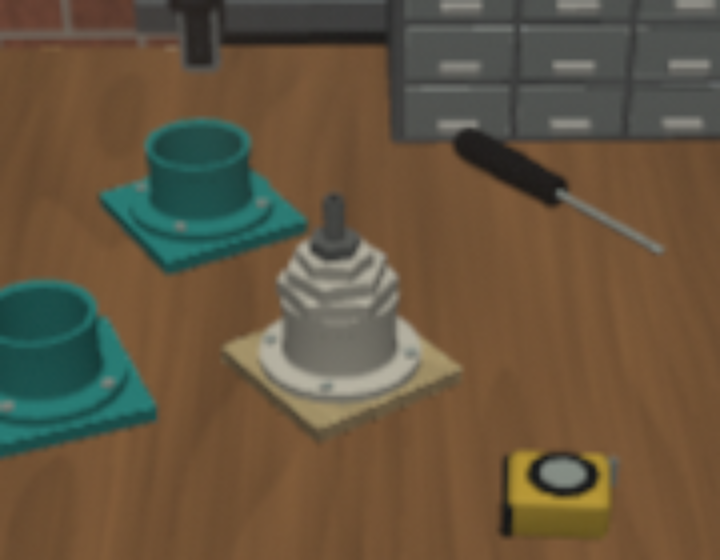

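View pics/st4.png

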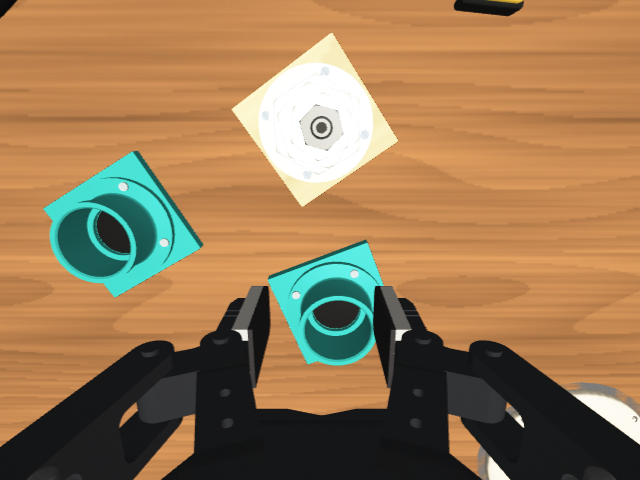

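Both pictures show all four parts stacked upright in the white hub, at (335,270) in the side crop and (320,127) in the wrist view. The barb collar's top measures 0.1028 m, or 0.104 m corrected, so it is home. The gripper is clear.

```bash
python3 -c "
from a import *
print(ticket.close_job())"
```

```text
the job is handed in; nothing more can be done
None
```

The job is handed in: the large, medium and small bushings and the hose barb went into the white hub in that order, and each collar's measured height showed it home before the next part went in; I never moved the tin, tape measure or tee, and the robot's clock stood at about 44 s at the last check.

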